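# Lock the bayonet lid on the round music box

### The job

Close the round music box on the counter with the lid that has two lugs: lower it so that its lugs pass through the two slots of the brass rim, press it down against the spring, twist it a quarter turn (either way round) so that the lugs lock under the rim, and let go. Leave the plain lid, the one without lugs, where it is.

Things in the scene. Friction and masses are not known exactly. Their poses are not given: they have to be found in the camera images.
- lid_grip (a point): Lid to use, loose, 0.22 kg: plum disc 80 mm across, 18 thick; two opposite lugs at its foot, 28 wide, 8 high, reaching 60 mm from the centre, flush with the underside. Brass bar on top, 60 long, 16 thick, 44 high, in line with the lugs. Point: middle of the bar, 41 mm above the underside. x: along bar and lugs, y: across the bar (grip along y), z up. Same turned half round. Left or right of the drum.
- drum_rim (a point): Round music box, fixed: plum drum 152 mm across, 58 high, brass rim 8 thick on top, winding key on its side. Point: centre of the rim's opening, level with the rim's top; x through both slots (key at +x), z up. Opening 96 across; wedge slots at +x and -x, 54 wide at the opening, wider outwards, to 68 mm from the centre. Below the rim: space 20 high, 136 across.
- drum_lock (a point): Where the bar's middle is when locked: on the drum's axis, 25 mm above the rim's top; axes as drum_rim. A sprung pad (40 across, 6 mm below the rim's top, 3.5 N + 250 N/m) holds an unpressed lid 10 mm higher, lugs in the slots, unable to turn. Press the bar's middle 0 to 12 mm below this point (6 is good) to turn; let go, the spring lifts lugs to the rim. No end stop: bar ends square to the slots.
- plain_grip (a point): Plain lid, loose, to be left alone: the same disc and grip bar, but without lugs. Point: middle of its bar, 41 mm above its underside. It lies on the counter on the other side of the drum from the right lid.
Things that resemble listed ones, but are neither listed nor needed, are in the scene too. Leave any green or pink look-alike of the part that bears drum_rim alone.

How it is judged:
By the outcome, as a careful person would: the job done as asked, in the order asked, and still so for the second after the job is handed in, with the robot touching nothing.
It also fails if it takes over 43 s, if anything falls off the work surface, if the arm or the gripper's body presses on something with over 40 N, if the wrist force passes 120 N, or if a joint passes its speed limit or range.

### The arm

A 6-joint arm with a two-finger parallel gripper is mounted at the origin on the work surface. World frame = base frame: x ahead of the robot, y to its left, z up, the work surface at z = 0. Lengths are in m, angles in rad, forces in N, time in s.
With the tool pointing down it reaches from about 0.275 to 0.975 m from the base axis. Payload 8.4 kg.
Tool frame: the origin (TCP) lies at the very end of the fingers, on their centre line; the grasp point (between the pads) lies 19 mm behind it; z points along the fingers, y is the direction in which the jaws open and shut (so a half turn about z gives the same grasp; the last joint's range is limited). The gripper opens to 92 mm and grips with 3 to 60 N. Pads are 20 mm wide; open, the fingers measure 128 mm over their backs; the gripper's body (75 mm by 189 mm) begins 69 mm behind the grasp point.
Start: joints at [1.236, 0.353, 1.633, -0, 1.155, -0.002], TCP at [0.204, 0.591, 0.215] pointing down, gripper open.
Joint ranges: [-2.63, 2.63], [-0.92, 2.1], [0.06, 2.66], [-1.3, 4.44], [0, 2.69], [-3.02, 3.02]. Speed limits (rad/s): [2.22, 2.22, 2.79, 3.14, 3.14, 3.14].

### API

Orientations are given as a unit quaternion [w, x, y, z].
In Python, from station import observe, snapshot, camera_model, close_job, look_for, cut_out gives the robot as it stands. The module is installed in compiled form; this text tells all that it offers.
- The arm moves only by the tool apply_moves, never from a script. Its argument "increments" is text: rows parted by semicolons, each of 7 numbers parted by spaces: the shift along the tool's x, y, z in m, then the turn, a rotation vector about the tool's x, y, z in degrees, then the closure, from -1 (fully open) to 1 (shut). A call has 1 to 20 rows; each row shifts and turns the commanded pose from where the row before left it, along the tool's axes as they then stand; what a row does not reach is not made up. A row lasts 1/10 s, in which the tool goes at most 50 mm and 8.59 degrees, less where a joint would pass 70% of its speed; a pose out of reach is approached as far as the arm can. A call is refused whole if a number of a shift passes 0.05 or a number of a turn 8.59, either way. A call with a gripper value outside its range is refused whole. The fingers move at their own pace and stop on an object; "squeeze" is the grip in N (left out, the last holds). Time passes only in rows, so rows that do not move let the fingers close. It gives the time, the measured TCP pose, the force and the opening at its end, in the units of the state.
- observe(): the state, without advancing time (a new reading comes with each control period).
- snapshot(name): name is "scene" or "top"; returns the picture (480x640x3 uint8, red, green, blue); there is no depth.
- camera_model(name): a dict with "vertical_fov" (degrees; the focal length in pixels is half the picture's height over the tangent of half this angle, whatever the lens; pixels are square), "cx", "cy" (the principal point, pixels), "extrinsics" (4x4, takes a point from camera to world coordinates). Camera axes: x right, y down, z forward; pixel columns grow to the right and rows downward; lengths in m; the calibration is good to about 2 mm. A picture is of the moment at which its call begins. camera_model takes no time and is no camera call.
- close_job(): hands the job in, once; it reports no verdict.
Trained networks look in the newest picture that a camera, given by its name, has taken for a name from the list of things; names that differ only in an ending like _2 or _b are one class to them, and where a whole thing is asked for, a point or a joint stands for the part that bears it (a point fixed in the world has none). Each returns a list of dicts, best first, with "conf" (0 to 1); they miss things now and then, are a little off and sometimes report something else, mostly with a low value. They report only what shows in the picture. A call takes as long as a camera call. They do not tell look-alikes from the thing itself.
- look_for(camera, query): "box" ([left, top, width, height] in pixels, round what is visible of it).
- cut_out(camera, query): "pixels" (480x640 bool, what is visible of it) and "box" ([left, top, width, height] in pixels, round what is visible of it).
The state is a dict: "clock": time; "q": joint angles; "qd": joint speeds; "joint_efforts": joint torques, N m; "tool_pos": TCP position; "eef_rot": TCP orientation; "ft_force": force on the tool from outside, world axes, zero at the start; "moment": the same for the moment, N m; "gripper_width": opening from 0.0 (shut) to 1.0 (fully open).
Only numpy, scipy, OpenCV 4.12 (cv2) and the standard library are available. Lean on these libraries where they do the work, as an engineer would, in place of code of your own. Each camera call takes 0.05 s, during which the arm holds its last target.

## Working session

There is one attempt and no reset: what is moved stays moved. The work goes in short steps, Python scripts to look and compute and a tool call to move; the robot and the scene stay as the last step left them, time stands still between calls to the robot, and variables do not carry over. Pictures are saved under pics/ and viewed, and the job is handed in when it is done.

Besides the shell and the picture viewer there is one more tool, called after ">>>" in YAML: its name, and indented under it one key for each argument. apply_moves: Moves the arm, as the interface text tells. Its arguments: {"type":"object","properties":{"increments":{"type":"string"},"squeeze":{"type":"number"}},"required":["increments"]}

```bash
mkdir -p pics; cat > h.py <<'E'
import numpy as np, cv2
from station import *
def save(n,im): cv2.imwrite('pics/'+n,cv2.cvtColor(im,cv2.COLOR_RGB2BGR))
def proj(cam,P):
    c=camera_model(cam);T=np.linalg.inv(np.array(c['extrinsics']));p=T[:3,:3]@np.array(P)+T[:3,3]
    f=240/np.tan(np.radians(c['vertical_fov'])/2);return np.array([c['cx']+f*p[0]/p[2],c['cy']+f*p[1]/p[2]])
def ray(cam,uv,z):
    c=camera_model(cam);T=np.array(c['extrinsics']);f=240/np.tan(np.radians(c['vertical_fov'])/2)
    d=T[:3,:3]@np.array([(uv[0]-c['cx'])/f,(uv[1]-c['cy'])/f,1]);o=T[:3,3];return o+d*(z-o[2])/d[2]
E
python3 - <<'E'
from h import *
print(observe())
for n in ['scene','top']:
    im=snapshot(n);save(n+'1.png',im);print(n,camera_model(n))
    for q in ['lid_grip','drum_rim','plain_grip']:
        print(q,[(r['box'],round(r['conf'],2)) for r in look_for(n,q)])
E
```

```text
{'clock': 0.0, 'q': array([ 1.23559331e+00,  3.53642978e-01,  1.63413976e+00, -2.19690125e-05,
        1.15523942e+00, -2.44834802e-03]), 'qd': array([-9.41761463e-04,  1.58094383e-03,  1.28399942e-04, -7.13295354e-05,
        2.19187288e-04,  7.24061974e-04]), 'joint_efforts': array([-2.64934628e-03, -5.93833888e+01, -3.34220731e+01,  6.94712391e-02,
        2.31162203e-02, -1.33639555e-04]), 'tool_pos': array([0.20402033, 0.59021624, 0.21386454]), 'eef_rot': array([-1.10192507e-04,  1.65606381e-01,  9.86191673e-01, -7.06278500e-04]), 'ft_force': array([ 0.59744819, -0.32283947, -0.4794326 ]), 'moment': array([-0.02389609, -0.02233473,  0.02230773]), 'gripper_width': 0.9974618554015372}
scene {'vertical_fov': 42.57968475143963, 'cx': 323.1278966330225, 'cy': 240.6472899789761, 'extrinsics': array([[ 0.73842464,  0.57535493, -0.35170409,  0.80439775],
       [ 0.67432231, -0.62669942,  0.39056019, -0.38372765],
       [ 0.00429798, -0.52556118, -0.85074495,  0.97006027],
       [ 0.        ,  0.        ,  0.        ,  1.        ]])}
lid_grip [([381.6, 161.2, 63.1, 43.6], 0.88)]
drum_rim [([304.3, 273.2, 97.8, 102.7], 0.89), ([293.3, 92.6, 78.9, 77.9], 0.8), ([94.3, 279.7, 104.3, 100.2], 0.67)]
plain_grip [([202.8, 377.8, 50.2, 55.6], 0.69)]
top {'vertical_fov': 54.397697534446024, 'cx': 321.31049126654693, 'cy': 245.18451412585432, 'extrinsics': array([[ 0.01479629, -0.98610494,  0.16546331,  0.32730289],
       [-0.99953336, -0.01900975, -0.02391   ,  0.01569296],
       [ 0.02672319, -0.16503232, -0.98592606,  0.83345319],
       [ 0.        ,  0.        ,  0.        ,  1.        ]])}
lid_grip [([148.4, 215.7, 46.3, 71.5], 0.94)]
drum_rim [([293.3, 148.4, 92.9, 91.4], 0.95), ([425.7, 285.8, 100.2, 101.0], 0.95), ([107.8, 312.5, 108.2, 108.8], 0.79)]
plain_grip [([445.9, 209.3, 45.2, 46.0], 0.66)]
```

View pics/scene1.png

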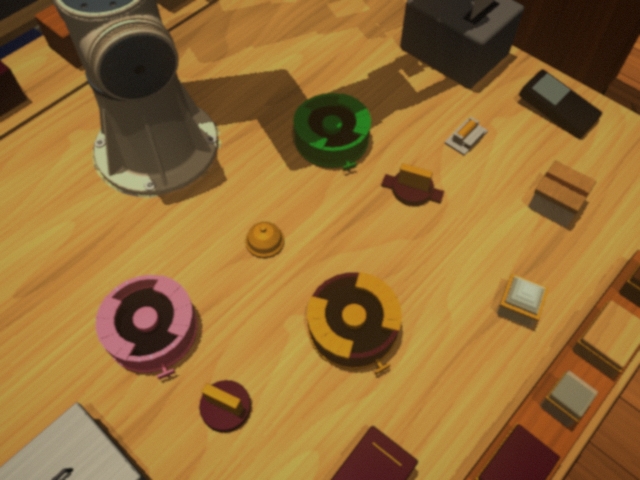

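View pics/top1.png

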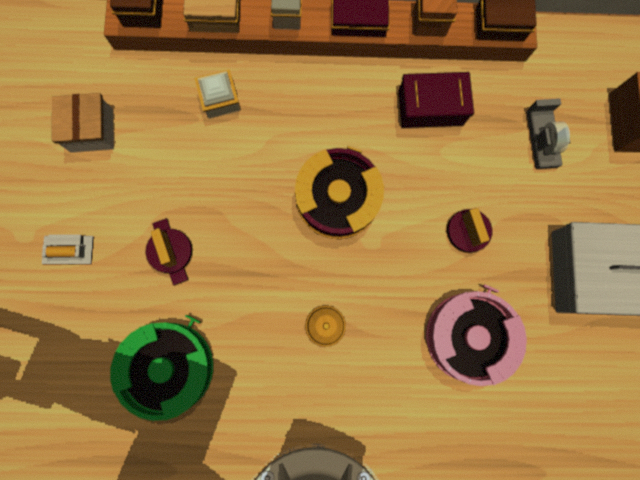

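```bash
python3 - <<'E'
import cv2,numpy as np
a=cv2.imread('pics/top1.png')
def cr(x,y,w,h,s):return cv2.resize(a[y:y+h,x:x+w],None,fx=s,fy=s,interpolation=cv2.INTER_CUBIC)
A=cr(280,140,120,120,3.3);B=cr(120,190,120,120,3.3)
cv2.imwrite('pics/crop1.png',np.hstack([A,B]))
E
```

```text
(no output)
```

View pics/crop1.png

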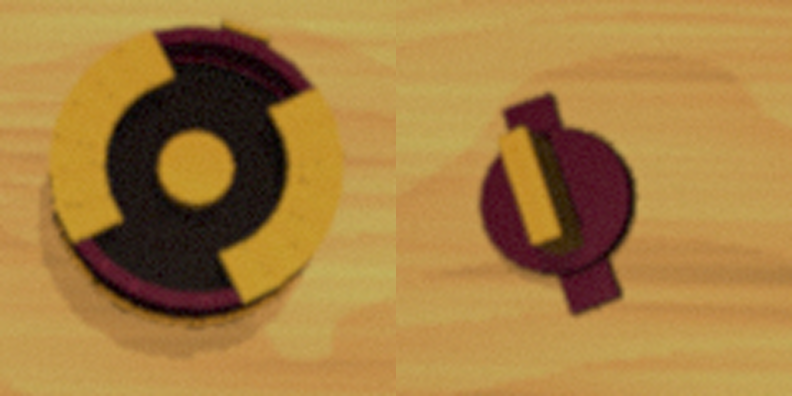

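The top view shows three drums. Green at (161,370) and pink at (480,338) are look-alikes; brass rim with plum body at (340,192) fits the description (scene view: (353,317)). The lid with lugs is at (169,250) and the plain one at (469,230), confirmed in the crop. Next I fit their poses by model projection.

```bash
cat > fit.py <<'E'
from h import *
from scipy.optimize import minimize
S=4
_c={}
def setup(cam):
    c=camera_model(cam);T=np.linalg.inv(np.array(c['extrinsics']));_c[cam]=(T,240/np.tan(np.radians(c['vertical_fov'])/2),c['cx'],c['cy'])
for k in('scene','top'):setup(k)
def pr(cam,P):
    T,f,cx,cy=_c[cam];p=P@T[:3,:3].T+T[:3,3];return np.c_[cx+f*p[:,0]/p[:,2],cy+f*p[:,1]/p[:,2]]
def fill(im,uv,val,box):
    p=((uv+0.5-np.array(box[:2]))*S*16-8).round().astype(np.int32)
    cv2.fillPoly(im,[p],val,shift=4)
def place(P,x,y,z,th):
    P=np.asarray(P,float);c,s=np.cos(th),np.sin(th)
    return np.c_[x+c*P[:,0]-s*P[:,1],y+s*P[:,0]+c*P[:,1],z+P[:,2]]
def hull(cam,P): return cv2.convexHull(pr(cam,P).astype(np.float32))[:,0]
def circ(r,z,n=72):
    a=np.linspace(0,2*np.pi,n,endpoint=False);return np.c_[r*np.cos(a),r*np.sin(a),0*a+z]
def boxp(hx,hy,z0,z1): return np.array([[sx*hx,sy*hy,z] for sx in(-1,1) for sy in(-1,1) for z in(z0,z1)])
def down(im,box): return cv2.resize(im,(box[2],box[3]),interpolation=cv2.INTER_AREA)
def lid(cam,p,box,z=0):
    im=np.zeros((box[3]*S,box[2]*S),np.float32)
    A=lambda P:hull(cam,place(P,p[0],p[1],z,p[2]))
    fill(im,A(np.r_[circ(.04,0),circ(.04,.018)]),1,box)
    fill(im,A(boxp(.06,.014,0,.008)),1,box)
    fill(im,A(np.r_[circ(.04,0.01),circ(.04,.018)]),1,box)
    fill(im,A(boxp(.03,.008,.018,.062)),0.5,box)
    return im
def rim(cam,p,box,h=np.arcsin(27/48)):
    im=np.zeros((box[3]*S,box[2]*S),np.float32)
    x,y,th,z=p
    for s in(0,np.pi):
        a=np.linspace(s+h,s+np.pi-h,40)
        P=np.r_[np.c_[.076*np.cos(a),.076*np.sin(a),0*a],np.c_[.048*np.cos(a),.048*np.sin(a),0*a][::-1]]
        fill(im,pr(cam,place(P,x,y,z,th)),1,box)
    fill(im,pr(cam,place(circ(.02,-.006),x,y,z,th)),1,box)
    return im
def discmask(cam,p,box,r=.074):
    im=np.zeros((box[3]*S,box[2]*S),np.float32);fill(im,pr(cam,place(circ(r,0),p[0],p[1],p[3],0)),1,box);return im
E
cat > run1.py <<'E'
from fit import *
I={n:cv2.cvtColor(cv2.imread(f'pics/{n}1.png'),cv2.COLOR_BGR2RGB).astype(float) for n in('scene','top')}
# lid
bx={'scene':(370,145,85,75),'top':(135,205,75,95)}
M={}
for n,b in bx.items():
    c=I[n][b[1]:b[1]+b[3],b[0]:b[0]+b[2]]; 
    M[n]=np.clip((110-c[...,1])/60,0,1)  # dark/plum (low green)
    save(f'm_{n}.png',np.uint8(255*cv2.resize(M[n],None,fx=5,fy=5))[...,None].repeat(3,2))
def cost(p):
    t=0
    for n,b in bx.items():
        r=lid(n,p,b); w=down(((r!=.5)).astype(np.float32),b)
        t+=(w*np.abs(down((r==1).astype(np.float32),b)-M[n])).sum()
        # bar area must not be plum-coloured bright: prefer brass
        rb=down((r==.5).astype(np.float32),b)
        t+=.5*(rb*M[n]).sum()
    return t
g=ray('top',(170,250),.015);best=None
for th in np.radians(np.arange(0,180,10)):
    r=minimize(cost,[g[0],g[1],th],method='Nelder-Mead',options=dict(initial_simplex=[[g[0],g[1],th],[g[0]+.01,g[1],th],[g[0],g[1]+.01,th],[g[0],g[1],th+.15]],xatol=1e-5,fatol=1e-3,maxiter=300))
    if best is None or r.fun<best.fun:best=r
print('lid',best.x,np.degrees(best.x[2]),best.fun)
L=best.x
bx2={'scene':(290,255,130,130),'top':(285,135,115,110)}
N={}
for n,b in bx2.items():
    c=I[n][b[1]:b[1]+b[3],b[0]:b[0]+b[2]]; N[n]=np.clip((c[...,1]-45)/60,0,1)
def cost2(p):
    t=0
    for n,b in bx2.items():
        w=down(discmask(n,p,b),b); t+=(w*np.abs(down(rim(n,p,b),b)-N[n])).sum()
    return t
g=ray('top',(340,192),.06);best=None
for th in np.radians(np.arange(-90,90,15)):
  for z in(.058,.066):
    r=minimize(cost2,[g[0],g[1],th,z],method='Nelder-Mead',options=dict(initial_simplex=[[g[0],g[1],th,z],[g[0]+.01,g[1],th,z],[g[0],g[1]+.01,th,z],[g[0],g[1],th+.15,z],[g[0],g[1],th,z+.005]],xatol=1e-5,fatol=1e-3,maxiter=400))
    if best is None or r.fun<best.fun:best=r
print('rim',best.x,np.degrees(best.x[2]),best.fun); R=best.x
out=[]
for n in('scene','top'):
    for b,im in((bx[n],lid(n,L,bx[n])),(bx2[n],rim(n,R,bx2[n]))):
        c=I[n][b[1]:b[1]+b[3],b[0]:b[0]+b[2]].astype(np.uint8);c=cv2.resize(c,None,fx=S,fy=S,interpolation=cv2.INTER_CUBIC)
        e=cv2.Canny(np.uint8(im*200),50,100);c[e>0]=(0,255,255);out.append(cv2.resize(c,(390,290)))
save('fit1.png',np.vstack([np.hstack(out[:2]),np.hstack(out[2:])]))
E
python3 run1.py
```

```text
lid [0.45142883 0.26636188 0.39900765] 22.861454144567432 554.0265625
rim [ 0.55626544 -0.03227828 -0.32200608  0.05557199] -18.44958954972357 181.43072916666665
```

View pics/fit1.png

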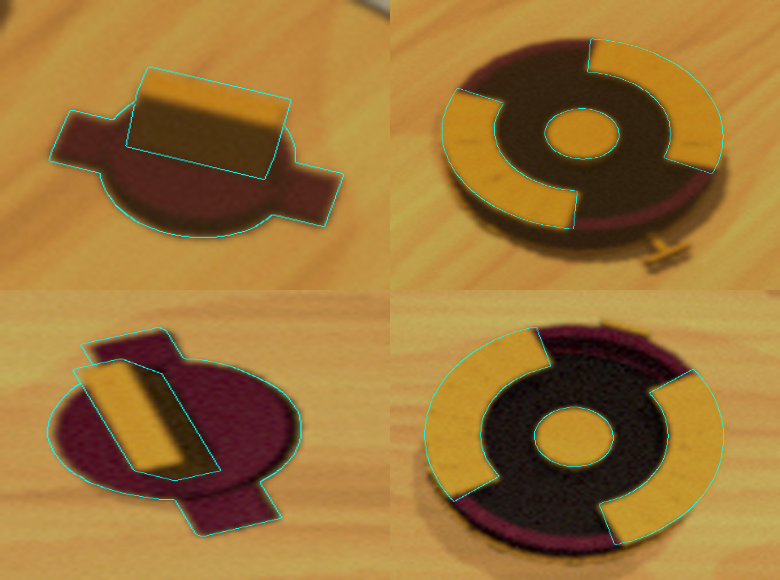

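The fit overlays match in both views, so the poses are usable. Lid at (0.4514, 0.2664), bar yaw 22.9°. Rim centre at (0.5563, -0.0323), yaw -18.4°, top z about 0.056–0.058. First I turn the tool and move over the lid.

>>> apply_moves:
  increments: "0 0 0 0 0 -8.4 -1;0 0 0 0 0 -8.4 -1;0 0 0 0 0 -8.4 -1;0 0 0 0 0 -8.4 -1;0 0 0 0 0 -8.4 -1;-0.0085 -0.0329 0 0 0 0 -1;-0.0085 -0.0329 0 0 0 0 -1;-0.0085 -0.0329 0 0 0 0 -1;-0.0085 -0.0329 0 0 0 0 -1;-0.0085 -0.0329 0 0 0 0 -1;-0.0085 -0.0329 0 0 0 0 -1;-0.0085 -0.0329 0 0 0 0 -1;-0.0085 -0.0329 0 0 0 0 -1;-0.0085 -0.0329 0 0 0 0 -1;-0.0085 -0.0329 0 0 0 0 -1;-0.0085 -0.0329 0 0 0 0 -1;-0.0085 -0.0329 0 0 0 0 -1;0 0 0 0 0 0 -1;0 0 0 0 0 0 -1;0 0 0 0 0 0 -1"
  squeeze: 40

```text
clock: 2.4
tool_pos: [0.4515, 0.2674, 0.2146]
eef_rot: [-0.0, -0.199, 0.98, 0.0]
ft_force: [0.3, 0.3, -0.4]
gripper_width: 1.0
```

```bash
cat >> h.py <<'E'
def togo(p,yaw):
    from scipy.spatial.transform import Rotation as Ro
    o=observe();q=o['eef_rot'];R=Ro.from_quat(np.r_[q[1:],q[0]]).as_matrix()
    ty=np.degrees(np.arctan2(R[1,1],R[0,1]));by=ty-90
    d=(yaw-by+90)%180-90
    print('t',round(o['clock'],2),'pos',o['tool_pos'].round(4),'tool shift mm',(R.T@(np.array(p)-o['tool_pos'])*1e3).round(1),'baryaw %.2f turn about tool z %.2f'%(by,-d),'tilt',(R[:,2]).round(4),'q',o['q'].round(2),'F',o['ft_force'].round(1),'g',round(o['gripper_width'],3))
E
python3 -c "
from h import *
togo([.4514,.2664,.024],22.9)
save('top2.png',snapshot('top'))"
```

```text
t 2.4 pos [0.4515 0.2674 0.2146] tool shift mm [  0.4  -1.  190.6] baryaw 22.94 turn about tool z 0.04 tilt [-3.e-04  2.e-04 -1.e+00] q [ 0.53  0.2   1.85  0.    1.1  -1.44] F [ 0.3  0.3 -0.4] g 1.0
```

View pics/top2.png

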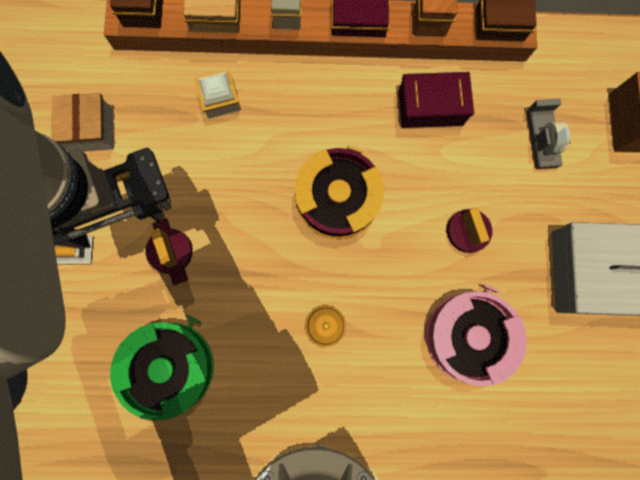

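>>> apply_moves:
  increments: "0.0004 -0.001 0.024 0 0 0 -1;0 0 0.024 0 0 0 -1;0 0 0.024 0 0 0 -1;0 0 0.024 0 0 0 -1;0 0 0.024 0 0 0 -1;0 0 0.024 0 0 0 -1;0 0 0.024 0 0 0 -1;0 0 0.0225 0 0 0 -1;0 0 0 0 0 0 -1;0 0 0 0 0 0 1;0 0 0 0 0 0 1;0 0 0 0 0 0 1;0 0 0 0 0 0 1;0 0 0 0 0 0 1;0 0 0 0 0 0 1;0 0 0 0 0 0 1;0 0 0 0 0 0 1;0 0 0 0 0 0 1;0 0 0 0 0 0 1"
  squeeze: 40

```text
clock: 4.35
tool_pos: [0.452, 0.2657, 0.024]
eef_rot: [-0.0, -0.199, 0.98, -0.0]
ft_force: [0.1, -0.0, -0.1]
gripper_width: 0.174
```

```bash
python3 -c "
from h import *
togo([.4514,.2664,.024],22.9)
save('scene3.png',snapshot('scene'))"
```

```text
t 4.35 pos [0.452  0.2657 0.024 ] tool shift mm [0.3 0.8 0. ] baryaw 22.93 turn about tool z 0.03 tilt [-1.e-04 -1.e-04 -1.e+00] q [ 0.53  0.46  1.99 -0.    0.69 -1.44] F [ 0.1 -0.  -0.1] g 0.174
```

View pics/scene3.png

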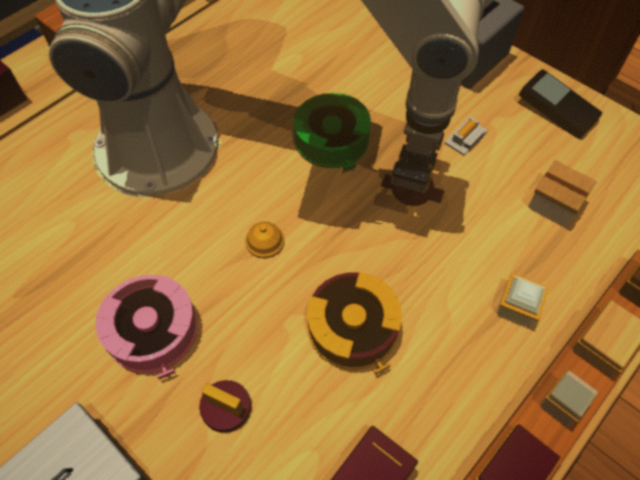

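The grip holds the 16 mm bar (opening 0.174 × 92 mm). Next: lift, align with the slots and carry over.

>>> apply_moves:
  increments: "0 0 -0.02 0 0 0 1;0 0 -0.035 0 0 0 1;0 0 -0.035 0 0 0 1;0 0 -0.03 0 0 0 1;0 0 0 0 0 8.27 1;0 0 0 0 0 8.27 1;0 0 0 0 0 8.27 1;0 0 0 0 0 8.27 1;0 0 0 0 0 8.27 1;-0.0176 -0.0227 0 0 0 0 1;-0.0176 -0.0227 0 0 0 0 1;-0.0176 -0.0227 0 0 0 0 1;-0.0176 -0.0227 0 0 0 0 1;-0.0176 -0.0227 0 0 0 0 1;-0.0176 -0.0227 0 0 0 0 1;-0.0176 -0.0227 0 0 0 0 1;-0.0176 -0.0227 0 0 0 0 1;-0.0176 -0.0227 0 0 0 0 1;-0.0176 -0.0227 0 0 0 0 1;-0.0176 -0.0227 0 0 0 0 1"

```text
clock: 6.4
tool_pos: [0.5566, -0.0334, 0.1437]
eef_rot: [-0.0, 0.16, 0.987, -0.0]
ft_force: [0.7, 0.8, -3.1]
gripper_width: 0.172
```

>>> apply_moves:
  increments: "0 0 0 0 0 0 1;0 0 0 0 0 0 1;0 0 0 0 0 0 1"

```text
clock: 6.7
tool_pos: [0.5561, -0.0316, 0.1438]
eef_rot: [-0.001, 0.16, 0.987, 0.0]
ft_force: [-0.3, 0.2, -1.8]
gripper_width: 0.172
```

```bash
python3 -c "
from h import *
togo([.5563,-.0323,.1],-18.45)
a=snapshot('scene');b=snapshot('top');save('s4.png',a)
A=cv2.resize(a[160:400,240:460],(400,436));B=cv2.resize(b[80:300,200:420],(400,400));save('c4.png',np.hstack([A[:400],B]))"
```

```text
t 6.7 pos [ 0.5561 -0.0316  0.1438] tool shift mm [-0.5 -0.6 43.7] baryaw -18.41 turn about tool z 0.04 tilt [-1.e-03  4.e-04 -1.e+00] q [-0.06  0.33  1.85  0.    0.97 -1.31] F [-0.3  0.2 -1.8] g 0.172
```

View pics/c4.png

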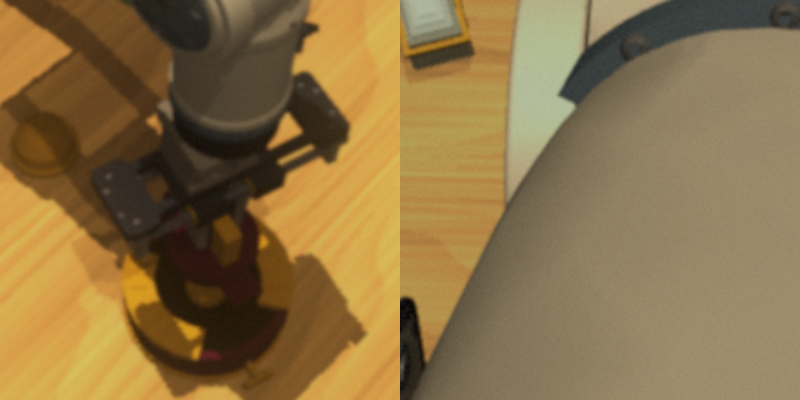

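The lid hangs over the drum with its lugs in line with the slots; the top camera is blocked by the arm. Lowering in stages.

>>> apply_moves:
  increments: "-0.0005 -0.0006 0.015 0 0 0 1;0 0 0.015 0 0 0 1;0 0 0.015 0 0 0 1;0 0 0.01 0 0 0 1;0 0 0.005 0 0 0 1;0 0 0.005 0 0 0 1;0 0 0.004 0 0 0 1;0 0 0.004 0 0 0 1;0 0 0 0 0 0 1"

```text
clock: 7.7
tool_pos: [0.5573, -0.0329, 0.0712]
eef_rot: [0.0, 0.16, 0.987, 0.0]
ft_force: [-0.2, 2.9, 1.8]
gripper_width: 0.172
```

```bash
python3 -c "
from h import *
togo([.5563,-.0323,.059],-18.45)
a=snapshot('scene')
A=cv2.resize(a[220:390,270:440],(595,595),interpolation=cv2.INTER_CUBIC);save('c5.png',A)"
```

```text
t 7.7 pos [ 0.5573 -0.0329  0.0712] tool shift mm [ 1.2  0.2 12.2] baryaw -18.43 turn about tool z 0.02 tilt [ 5.e-04  2.e-04 -1.e+00] q [-0.06  0.43  1.89  0.    0.82 -1.31] F [-0.2  2.9  1.8] g 0.172
```

View pics/c5.png

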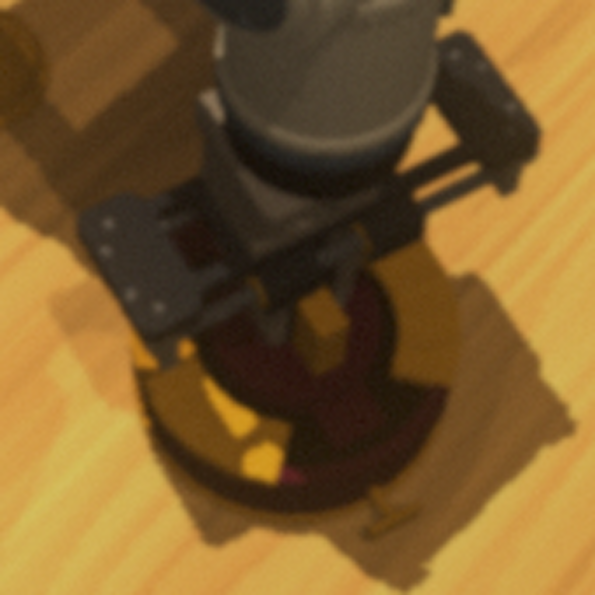

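The lugs sit inside the slots and the spring contact is felt (Fz rose by about 3.6 N). Now I press.

>>> apply_moves:
  increments: "0.001 0 0.003 0 0 0 1;0 0 0.003 0 0 0 1;0 0 0.003 0 0 0 1;0 0 0.003 0 0 0 1;0 0 0 0 0 0 1;0 0 0 0 0 0 1"

```text
clock: 8.35
tool_pos: [0.557, -0.0328, 0.0594]
eef_rot: [0.001, 0.16, 0.987, 0.0]
ft_force: [4.5, -1.0, 5.5]
gripper_width: 0.172
```

```bash
python3 -c "
from h import *
togo([.5563,-.0323,.059],-18.45)"
```

```text
t 8.35 pos [ 0.557  -0.0328  0.0594] tool shift mm [0.9 0.3 0.4] baryaw -18.42 turn about tool z 0.03 tilt [ 1.7e-03 -2.0e-04 -1.0e+00] q [-0.06  0.45  1.9  -0.    0.79 -1.31] F [ 4.5 -1.   5.5] g 0.172
```

>>> apply_moves:
  increments: "0 0 0 0 0 6 1;0 0 0 0 0 6 1;0 0 0 0 0 6 1;0 0 0 0 0 6 1;0 0 0 0 0 6 1;0 0 0 0 0 6 1;0 0 0 0 0 6 1;0 0 0 0 0 6 1;0 0 0 0 0 6 1;0 0 0 0 0 6 1;0 0 0 0 0 6 1;0 0 0 0 0 6 1;0 0 0 0 0 6 1;0 0 0 0 0 6 1;0 0 0 0 0 6 1;0 0 0 0 0 0 1;0 0 0 0 0 0 1"

```text
clock: 10.05
tool_pos: [0.5551, -0.0326, 0.0588]
eef_rot: [-0.001, 0.81, 0.586, -0.001]
ft_force: [-1.5, 1.2, 5.1]
gripper_width: 0.17
```

```bash
python3 -c "
from h import *
togo([.5563,-.0323,.059],71.55)
a=snapshot('scene')
A=cv2.resize(a[220:390,270:440],(595,595),interpolation=cv2.INTER_CUBIC);save('c6.png',A)"
```

```text
t 10.05 pos [ 0.5551 -0.0326  0.0588] tool shift mm [ 0.7  1.1 -0.2] baryaw -108.25 turn about tool z 0.20 tilt [-1.9e-03  2.0e-04 -1.0e+00] q [-0.06  0.45  1.9   0.    0.8   0.26] F [-1.5  1.2  5.1] g 0.17
```

View pics/c6.png

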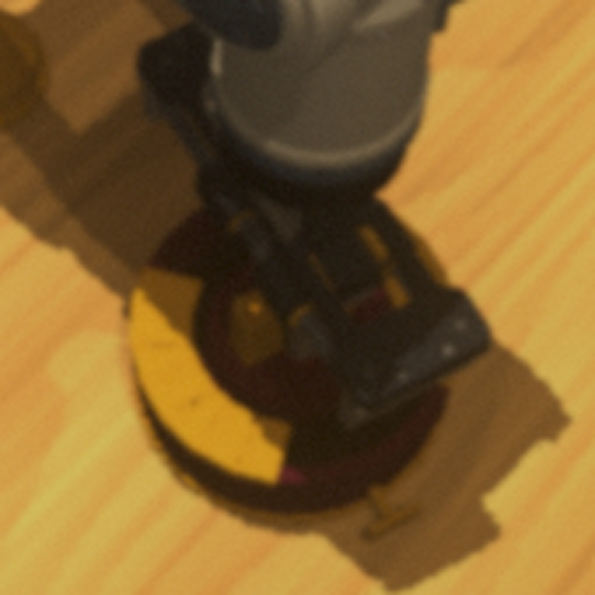

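The lid has turned and the lugs have left the slots. I ease up to the rim, open the jaws a little, rise and look.

>>> apply_moves:
  increments: "0.0005 0.001 -0.002 0 0 0 1;0 0 -0.002 0 0 0 1;0 0 -0.001 0 0 0 1;0 0 0 0 0 0 1;0 0 0 0 0 0 0.2;0 0 0 0 0 0 0.2;0 0 0 0 0 0 0.2;0 0 0 0 0 0 0.2;0 0 -0.01 0 0 0 0.2;0 0 -0.02 0 0 0 0.2;0 0 -0.03 0 0 0 0.2;0 0 -0.04 0 0 0 0.2;0 0 -0.04 0 0 0 0.2;0 0 -0.04 0 0 0 0.2;0 0 0 0 0 0 0.2"

```text
clock: 11.6
tool_pos: [0.5604, -0.0327, 0.2506]
eef_rot: [0.003, 0.811, 0.585, 0.004]
ft_force: [1.5, -0.1, -0.5]
gripper_width: 0.399
```

>>> apply_moves:
  increments: "0.03 0 0 0 0 0 0.2;0.04 0 0 0 0 0 0.2;0.04 0 0 0 0 0 0.2;0.04 0 0 0 0 0 0.2;0.04 0 0 0 0 0 0.2;0.04 0 0 0 0 0 0.2;0.03 0 0 0 0 0 0.2;0 0 0 0 0 0 0.2;0 0 0 0 0 0 0.2"

```text
clock: 12.5
tool_pos: [0.6388, 0.2143, 0.2434]
eef_rot: [-0.0, 0.811, 0.585, -0.001]
ft_force: [0.4, -0.5, 0.3]
gripper_width: 0.398
```

```bash
python3 -c "
from h import *
togo([.5563,-.0323,.2],71.55)
a=snapshot('scene');b=snapshot('top');save('scene7.png',a);save('top7.png',b)
A=cv2.resize(a[245:395,280:430],(400,400),interpolation=cv2.INTER_CUBIC);B=cv2.resize(b[120:260,270:410],(400,400),interpolation=cv2.INTER_CUBIC);save('c7.png',np.hstack([A,B]))"
```

```text
t 12.5 pos [0.6388 0.2143 0.2434] tool shift mm [-260.    -0.7   43.7] baryaw -108.34 turn about tool z 0.11 tilt [-1.1e-03 -7.0e-04 -1.0e+00] q [ 0.32  0.41  1.49 -0.    1.25  0.64] F [ 0.4 -0.5  0.3] g 0.398
```

View pics/c7.png

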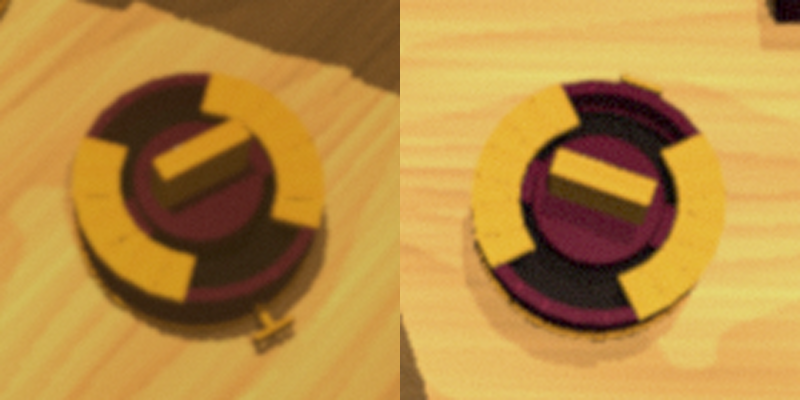

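View pics/top7.png

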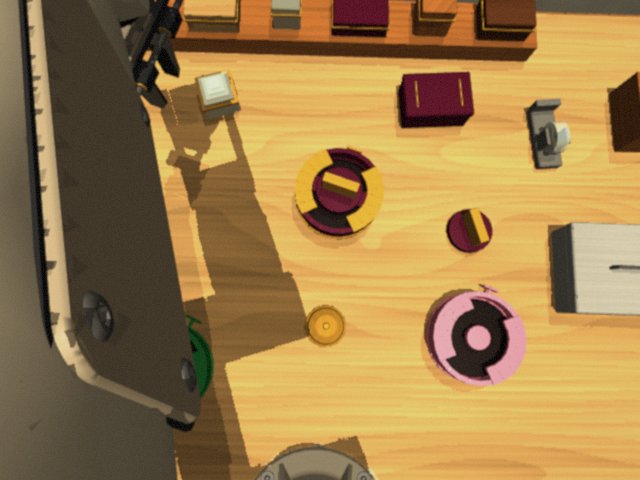

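The lid is seated in both views, with its lugs under the brass. I check its angle and height with a bar-top fit.

```bash
cat > chk.py <<'E'
from fit import *
I={n:cv2.cvtColor(cv2.imread(f'pics/{n}7.png'),cv2.COLOR_BGR2RGB).astype(float) for n in('scene','top')}
bx={'scene':(325,275,65,60),'top':(310,160,62,60)}
M={};W={}
for n,b in bx.items():
    c=I[n][b[1]:b[1]+b[3],b[0]:b[0]+b[2]];M[n]=np.clip((c[...,1]-70)/50,0,1)
    W[n]=down(discmask(n,(.5563,-.0323,0,.056),b,.046),b)
    # allow region around the bar
    W[n]=np.maximum(W[n],0)
def cost(p):
    t=0
    for n,b in bx.items():
        im=np.zeros((b[3]*S,b[2]*S),np.float32);fill(im,hull(n,place(boxp(.03,.008,0,0),p[0],p[1],p[3],p[2])),1,b)
        t+=(W[n]*np.abs(down(im,b)-M[n])).sum()
    return t
best=None
for th in np.radians([50,60,70,80,90]):
    x0=np.array([.5563,-.0323,th,.1]);sx=np.vstack([x0]+[x0+d for d in np.diag([.006,.006,.1,.008])])
    r=minimize(cost,x0,method='Nelder-Mead',options=dict(initial_simplex=sx,xatol=1e-5,fatol=1e-3,maxiter=500))
    if best is None or r.fun<best.fun:best=r
print(best.x,np.degrees(best.x[2]),best.fun,'expected 71.55 deg, bar top rim+46 = .102-.104')
E
python3 chk.py
```

```text
[ 0.55604077 -0.03185936  1.24726863  0.10182077] 71.46322813345735 33.409687500000004 expected 71.55 deg, bar top rim+46 = .102-.104
```

```bash
python3 -c "
from station import *
print(close_job())"
```

```text
the job is handed in; nothing more can be done
None
```

The round music box is closed: the two-lug lid is locked in the brass-rimmed drum. I lowered it through the slots, pressed it about 6 mm past the lock point, twisted it 90° clockwise and released it.

- **Lid position:** in a fit to both camera views after release, the bar sits at 71.5°, against 71.55° for square to the slots. It is within about 1 mm of the drum's axis.
- **Lock height:** the bar top is about 46 mm above the rim. That matches the locked height; an unlocked lid would sit 10 mm higher.
- **Other items:** the plain lid was not touched and shows unmoved in the last top view, as does the pink drum. The arm partly hid the green drum in that view.
- **Forces and time:** the readings I took never passed about 6 N, and the last move ended at 12.5 s. The arm was clear of everything when I handed in.
- **Small disagreement:** my first fit put the rim top at 55.6 mm instead of the nominal 58 mm, roughly the calibration error. No check failed.

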